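# Roll photo strips onto pine blocks in a cold mounting press

## Robot

A 6-joint arm with a two-finger parallel gripper is mounted at the origin on the work surface. World frame = base frame: x ahead of the robot, y to its left, z up, the work surface at z = 0. Lengths are in m, angles in rad, forces in N, time in s.
With the tool pointing down it reaches from about 0.25 to 0.8 m from the base axis. Payload 8.5 kg.
Tool frame: the origin (TCP) lies at the very end of the fingers, on their centre line; the grasp point (between the pads) lies 19 mm behind it; z points along the fingers, y is the line along which they close (so a half turn about z gives the same grasp; the last joint's range is limited). The gripper opens to 85 mm and grips with 20 to 120 N. Pads are 22 mm wide; open, the fingers measure 114 mm over their backs; the gripper's body (76 mm by 85 mm) begins 54 mm behind the grasp point. The pads swing forward as they close: fully open they stand 13 mm farther back than shut.
Start: joints at [1.308, 0.238, -0.013, 1.319, 0, 1.571], TCP at [0.136, 0.507, 0.231] pointing down, gripper open.
Joint ranges: [-2.66, 2.66], [-1.03, 1.9], [-1.14, 1.46], [-1.82, 2.27], [-1.45, 1.34], [-3.14, 3.14]. Speed limits (rad/s): [2.22, 2.22, 2.79, 3.14, 3.14, 3.14].

## Interface

Orientations are given as a unit quaternion [x, y, z, w].
In Python, from cell import robot, vision, spotter gives the robot as it stands. Calls block until the motion is done:
- robot.goto(position, orientation): joint-space move of the TCP to a pose.
- robot.servo_line(position, orientation=None, vel=0.15, contact_N=None): straight line of the TCP; orientation=None keeps the orientation; vel is the mean speed in m/s. With contact_N (N) it stops when the force on the tool has changed by that much, and returns True; else False.
- robot.move_j(angles): joint-space move.
- robot.gripper_to(opening, squeeze=None): finger opening in m; squeeze is the grip in N (None keeps the last); returns when the fingers have stopped.
- robot.hold(seconds).
- robot.solve_ik(position, orientation): joint angles nearest the present ones, or None.
- robot.sense(): the state.
- vision.grab_frame(name): name is "scene" or "top"; returns the picture (400x640x3 uint8, red, green, blue); there is no depth.
- vision.calibration(name): a dict with "intrinsics" (3x3 intrinsics, pixels), "k1" (the pictures are not rectified: a ray, as slopes to the right and down, at radius r is drawn at 1 + k1 r^2 times it, then the intrinsics apply), "R" (3x3) and "t" (3): a world point X has camera coordinates R X + t. Camera axes: x right, y down, z forward; pixel columns grow to the right and rows downward; lengths in m; the calibration is good to about 2 mm. A picture is of the moment at which its call begins. calibration takes no time and is no camera call.
A pose or a line that the arm cannot do raises robot.MotionError and nothing moves.
- robot.finish_job(): hands the job in; it is judged then, once.
Trained networks look in the newest picture that a camera, given by its name, has taken for a name from the list of things; names that differ only in an ending like _2 or _b are one class to them, and where a whole thing is asked for, a point or a joint stands for the part that bears it (a point fixed in the world has none). Each returns a list of dicts, best first, with "score" (0 to 1); they miss things now and then, are a little off and sometimes report something else, mostly with a low value. They report only what shows in the picture. A call takes as long as a camera call.
- spotter.look_for(camera, name): "rect" ([left, top, width, height] in pixels, round what is visible of it).
- spotter.cut_out(camera, name): "pixels" (400x640 bool, what is visible of it) and "rect" ([left, top, width, height] in pixels, round what is visible of it).
- spotter.mark_of(camera, name): "point" ([column, row] in pixels: a listed point, or the origin of a listed thing).
The state is a dict: "t": time; "q": joint angles; "qvel": joint speeds; "effort": joint torques, N m; "position": TCP position; "tcp_rot": TCP orientation; "ft_force": force on the tool from outside, world axes, zero at the start; "wrist_torque": the same for the moment, N m; "finger_gap": finger opening in m; "grasp_force": force on a finger pad.
Only numpy, scipy, OpenCV 4.12 (cv2) and the standard library are available. Lean on these libraries where they do the work, as an engineer would, in place of code of your own. Each camera call takes 0.05 s, during which the arm holds its last target. There are 200 camera calls.

## Task

Lay every photo block flat, picture up, in its own bay on the bed of the mounting press, slide the side guide up against the ends of the blocks and lock it with its clamp knob. Then turn the crank clockwise to take the bed right through under the roller to the end of its travel, at an even, unhurried pace, never letting the crank race as a block goes through (some 4 s a turn is right, under 2 s too fast). Finally slacken the knob, draw the guide back off the blocks, and lay all the finished blocks flat, picture up, in the desk tray, leaving the mug and stapler alone.

Things in the scene. Friction and masses are not known exactly. Their poses are not given: they have to be found in the camera images.
- press: Grey hand-cranked mounting press fixed to the desk; origin on the desk under the middle of the roller; x points away from the robot along roller and crank shaft, y to the left along the bed's travel, z up. Two grey side cheeks at x = +-105 mm, 75 mm wide in y, 192 mm high. The aluminium bed, 184 mm in x, 400 mm in y, top 132 mm above the desk, slides along y between them.
- roller_mid (a point): middle of the sprung dark rubber roller between the cheeks, 40 mm across, 166 mm long, its underside 12 mm above the bed at rest, its top 184 mm above the desk. A 16 mm block has to lift it 3 to 4 mm against about 70 N, so the crank goes heavy once in each turn as a block enters, and tends to run ahead as the block leaves.
- bed (a joint): travel of the bed in m: 0 at home (all bays left of the roller; load here), grows as the bed moves to the right (press -y); it stops at 0.312. Geared to the crank: 80 mm a turn.
- crank (a joint): crank angle in rad, 0 with the handle straight up, growing clockwise as the robot sees it; bed travel = 0.01273 x angle. Axis parallel to press x at y = 0, 105 mm above the desk; radius 65 mm. It stays where it is left, but let go just as a block enters or leaves it rolls back or ahead up to 0.4 rad. Turning takes 5 to 9 N at the handle, 16 to 18 N as a block enters.
- handle (a point): middle of the crank's black handle, a cylinder 26 mm across, 88 mm long, parallel to press x, on the robot's side of the crank, spinning freely on its pin; at press x = -180 mm, 65 mm from the crank axis (straight above it at 0). The crank arm is 49 mm further back. It can be gripped from above, squeezed along press y, all the way round.
- bay_a (a point): centre of the bay nearest the roller, on the bed's top face, moving with the bed; axes as the press; 72 mm left of the roller when home. It takes one block, length along press x, between four black cleats 6 mm high that leave 52 mm in y for the 46 mm block; they sit 32 to 52 mm either side of the centre in x. A fixed fence 8 mm high stands 60 mm from the centre in +x.
- bay_b (a point): the same for the middle bay, 80 mm to the left of bay_a.
- bay_c (a point): the same for the third bay, 160 mm to the left of bay_a.
- guide (a joint): position of the side guide in m: a steel bar 8 mm high along the robot's side of the bed, captive in T-slots in the bed; 0 is fully back (towards the robot), it grows away from the robot (press +x); at 0.022 it touches blocks that lie against the fixed fence; limit 0.030. It slides with about 4 N, pushes blocks along, and is moved by its knob.
- knob (a joint): angle of the guide's clamp knob in rad: 0 is loose, it grows clockwise seen from above; locked from 1.2, stop at 1.45, loose below 0.4. Friction 0.06 N m.
- knob_grip (a point): grip point of the clamp knob, on its axis, 38 mm above the bed: a black bar 46 mm long, 13 mm wide, from 24 to 48 mm above the bed, lying along press x at knob 0; x of this frame is along the bar. It stands on the guide's block (top 14 mm above the bed), 70 mm right of the roller when the bed is home, and rides with guide and bed.
- block_a: Photo block: flat pine block 120 x 46 x 16 mm (x, y, z), about 90 g, with a paper photo strip of three pictures on its upper face; origin at the centre of its underside, x along its length, z up out of the picture. It starts flat, picture up, on the desk to the robot's left, in front of the press. May be absent.
- block_b: Another photo block: flat pine block 120 x 46 x 16 mm (x, y, z), about 90 g, with a paper photo strip of three pictures on its upper face; origin at the centre of its underside, x along its length, z up out of the picture. It starts flat, picture up, on the desk to the robot's left, in front of the press. May be absent.
- block_c: Another photo block: flat pine block 120 x 46 x 16 mm (x, y, z), about 90 g, with a paper photo strip of three pictures on its upper face; origin at the centre of its underside, x along its length, z up out of the picture. It starts flat, picture up, on the desk to the robot's left, in front of the press. May be absent.
- tray: open shallow grey plastic desk tray, 160 x 270 x 30 mm outside (x, y, z), walls and floor 6 mm, loose on the desk to the robot's right in front of the press; origin at the centre of its underside. The blocks fit side by side with their length along tray x.
- mug: white mug 80 mm across, 95 mm high, beyond the left end of the press: leave alone; origin under its centre.
- stapler: black and grey stapler 130 mm long, 47 mm high, to the right of the press: leave alone; origin under its centre.

How it is judged:
On the way, in this order (a step that is already met when the one before it is completed fails the run):
1. every block lies flat in a bay of the bed, the bed still home (((horizontal distance between block_a and bay_a below 0.016 m and z of block_a in the frame of bay_a below 0.004 m and angle between the x axis of block_a and the x axis of bay_a, either way round below 0.1 rad and angle between block_a's own z axis and vertical below 0.04 rad) or (horizontal distance between block_a and bay_b below 0.016 m and z of block_a in the frame of bay_b below 0.004 m and angle between the x axis of block_a and the x axis of bay_b, either way round below 0.1 rad and angle between block_a's own z axis and vertical below 0.04 rad) or (horizontal distance between block_a and bay_c below 0.016 m and z of block_a in the frame of bay_c below 0.004 m and angle between the x axis of block_a and the x axis of bay_c, either way round below 0.1 rad and angle between block_a's own z axis and vertical below 0.04 rad)) and ((horizontal distance between block_b and bay_a below 0.016 m and z of block_b in the frame of bay_a below 0.004 m and angle between the x axis of block_b and the x axis of bay_a, either way round below 0.1 rad and angle between block_b's own z axis and vertical below 0.04 rad) or (horizontal distance between block_b and bay_b below 0.016 m and z of block_b in the frame of bay_b below 0.004 m and angle between the x axis of block_b and the x axis of bay_b, either way round below 0.1 rad and angle between block_b's own z axis and vertical below 0.04 rad) or (horizontal distance between block_b and bay_c below 0.016 m and z of block_b in the frame of bay_c below 0.004 m and angle between the x axis of block_b and the x axis of bay_c, either way round below 0.1 rad and angle between block_b's own z axis and vertical below 0.04 rad)) and ((horizontal distance between block_c and bay_a below 0.016 m and z of block_c in the frame of bay_a below 0.004 m and angle between the x axis of block_c and the x axis of bay_a, either way round below 0.1 rad and angle between block_c's own z axis and vertical below 0.04 rad) or (horizontal distance between block_c and bay_b below 0.016 m and z of block_c in the frame of bay_b below 0.004 m and angle between the x axis of block_c and the x axis of bay_b, either way round below 0.1 rad and angle between block_c's own z axis and vertical below 0.04 rad) or (horizontal distance between block_c and bay_c below 0.016 m and z of block_c in the frame of bay_c below 0.004 m and angle between the x axis of block_c and the x axis of bay_c, either way round below 0.1 rad and angle between block_c's own z axis and vertical below 0.04 rad)) and value of joint bed below 0.012 m), for 0.2 s.
2. the guide is up against the blocks and its knob is locked, before cranking (((horizontal distance between block_a and bay_a below 0.01 m and z of block_a in the frame of bay_a below 0.004 m and angle between the x axis of block_a and the x axis of bay_a, either way round below 0.1 rad and angle between block_a's own z axis and vertical below 0.04 rad) or (horizontal distance between block_a and bay_b below 0.01 m and z of block_a in the frame of bay_b below 0.004 m and angle between the x axis of block_a and the x axis of bay_b, either way round below 0.1 rad and angle between block_a's own z axis and vertical below 0.04 rad) or (horizontal distance between block_a and bay_c below 0.01 m and z of block_a in the frame of bay_c below 0.004 m and angle between the x axis of block_a and the x axis of bay_c, either way round below 0.1 rad and angle between block_a's own z axis and vertical below 0.04 rad)) and ((horizontal distance between block_b and bay_a below 0.01 m and z of block_b in the frame of bay_a below 0.004 m and angle between the x axis of block_b and the x axis of bay_a, either way round below 0.1 rad and angle between block_b's own z axis and vertical below 0.04 rad) or (horizontal distance between block_b and bay_b below 0.01 m and z of block_b in the frame of bay_b below 0.004 m and angle between the x axis of block_b and the x axis of bay_b, either way round below 0.1 rad and angle between block_b's own z axis and vertical below 0.04 rad) or (horizontal distance between block_b and bay_c below 0.01 m and z of block_b in the frame of bay_c below 0.004 m and angle between the x axis of block_b and the x axis of bay_c, either way round below 0.1 rad and angle between block_b's own z axis and vertical below 0.04 rad)) and ((horizontal distance between block_c and bay_a below 0.01 m and z of block_c in the frame of bay_a below 0.004 m and angle between the x axis of block_c and the x axis of bay_a, either way round below 0.1 rad and angle between block_c's own z axis and vertical below 0.04 rad) or (horizontal distance between block_c and bay_b below 0.01 m and z of block_c in the frame of bay_b below 0.004 m and angle between the x axis of block_c and the x axis of bay_b, either way round below 0.1 rad and angle between block_c's own z axis and vertical below 0.04 rad) or (horizontal distance between block_c and bay_c below 0.01 m and z of block_c in the frame of bay_c below 0.004 m and angle between the x axis of block_c and the x axis of bay_c, either way round below 0.1 rad and angle between block_c's own z axis and vertical below 0.04 rad)) and value of joint bed below 0.012 m and value of joint guide above 0.0195 m and value of joint knob above 1.15 rad), for 0.2 s.
3. the blocks are rolling through: bed past the middle of its travel, knob locked, blocks in their bays (((horizontal distance between block_a and bay_a below 0.012 m and z of block_a in the frame of bay_a below 0.004 m and angle between the x axis of block_a and the x axis of bay_a, either way round below 0.1 rad and angle between block_a's own z axis and vertical below 0.04 rad) or (horizontal distance between block_a and bay_b below 0.012 m and z of block_a in the frame of bay_b below 0.004 m and angle between the x axis of block_a and the x axis of bay_b, either way round below 0.1 rad and angle between block_a's own z axis and vertical below 0.04 rad) or (horizontal distance between block_a and bay_c below 0.012 m and z of block_a in the frame of bay_c below 0.004 m and angle between the x axis of block_a and the x axis of bay_c, either way round below 0.1 rad and angle between block_a's own z axis and vertical below 0.04 rad)) and ((horizontal distance between block_b and bay_a below 0.012 m and z of block_b in the frame of bay_a below 0.004 m and angle between the x axis of block_b and the x axis of bay_a, either way round below 0.1 rad and angle between block_b's own z axis and vertical below 0.04 rad) or (horizontal distance between block_b and bay_b below 0.012 m and z of block_b in the frame of bay_b below 0.004 m and angle between the x axis of block_b and the x axis of bay_b, either way round below 0.1 rad and angle between block_b's own z axis and vertical below 0.04 rad) or (horizontal distance between block_b and bay_c below 0.012 m and z of block_b in the frame of bay_c below 0.004 m and angle between the x axis of block_b and the x axis of bay_c, either way round below 0.1 rad and angle between block_b's own z axis and vertical below 0.04 rad)) and ((horizontal distance between block_c and bay_a below 0.012 m and z of block_c in the frame of bay_a below 0.004 m and angle between the x axis of block_c and the x axis of bay_a, either way round below 0.1 rad and angle between block_c's own z axis and vertical below 0.04 rad) or (horizontal distance between block_c and bay_b below 0.012 m and z of block_c in the frame of bay_b below 0.004 m and angle between the x axis of block_c and the x axis of bay_b, either way round below 0.1 rad and angle between block_c's own z axis and vertical below 0.04 rad) or (horizontal distance between block_c and bay_c below 0.012 m and z of block_c in the frame of bay_c below 0.004 m and angle between the x axis of block_c and the x axis of bay_c, either way round below 0.1 rad and angle between block_c's own z axis and vertical below 0.04 rad)) and value of joint bed between 0.15 and 0.25 m and value of joint knob above 1.1 rad).
4. the bed is cranked right through to the end, knob locked, blocks still in their bays (((horizontal distance between block_a and bay_a below 0.012 m and z of block_a in the frame of bay_a below 0.004 m and angle between the x axis of block_a and the x axis of bay_a, either way round below 0.1 rad and angle between block_a's own z axis and vertical below 0.04 rad) or (horizontal distance between block_a and bay_b below 0.012 m and z of block_a in the frame of bay_b below 0.004 m and angle between the x axis of block_a and the x axis of bay_b, either way round below 0.1 rad and angle between block_a's own z axis and vertical below 0.04 rad) or (horizontal distance between block_a and bay_c below 0.012 m and z of block_a in the frame of bay_c below 0.004 m and angle between the x axis of block_a and the x axis of bay_c, either way round below 0.1 rad and angle between block_a's own z axis and vertical below 0.04 rad)) and ((horizontal distance between block_b and bay_a below 0.012 m and z of block_b in the frame of bay_a below 0.004 m and angle between the x axis of block_b and the x axis of bay_a, either way round below 0.1 rad and angle between block_b's own z axis and vertical below 0.04 rad) or (horizontal distance between block_b and bay_b below 0.012 m and z of block_b in the frame of bay_b below 0.004 m and angle between the x axis of block_b and the x axis of bay_b, either way round below 0.1 rad and angle between block_b's own z axis and vertical below 0.04 rad) or (horizontal distance between block_b and bay_c below 0.012 m and z of block_b in the frame of bay_c below 0.004 m and angle between the x axis of block_b and the x axis of bay_c, either way round below 0.1 rad and angle between block_b's own z axis and vertical below 0.04 rad)) and ((horizontal distance between block_c and bay_a below 0.012 m and z of block_c in the frame of bay_a below 0.004 m and angle between the x axis of block_c and the x axis of bay_a, either way round below 0.1 rad and angle between block_c's own z axis and vertical below 0.04 rad) or (horizontal distance between block_c and bay_b below 0.012 m and z of block_c in the frame of bay_b below 0.004 m and angle between the x axis of block_c and the x axis of bay_b, either way round below 0.1 rad and angle between block_c's own z axis and vertical below 0.04 rad) or (horizontal distance between block_c and bay_c below 0.012 m and z of block_c in the frame of bay_c below 0.004 m and angle between the x axis of block_c and the x axis of bay_c, either way round below 0.1 rad and angle between block_c's own z axis and vertical below 0.04 rad)) and value of joint bed above 0.298 m and value of joint knob above 1.1 rad), for 0.2 s.
5. the knob is slackened and the guide drawn back, the bed still at the end (value of joint bed above 0.29 m and value of joint guide below 0.012 m and value of joint knob below 0.45 rad), for 0.2 s.
At the end, for the whole second after the job is handed in: Every block present lies inside the tray, picture up and flat within 7 degrees, at rest (side by side or at most stacked on one another); the bed is still through at the far end (travel over 0.285 m), the knob is loose (below 0.45 rad) and the guide is drawn back (below 14 mm) (x of block_a in the frame of tray between -0.04 and 0.04 m and y of block_a in the frame of tray between -0.115 and 0.115 m and z of block_a in the frame of tray between 0 and 0.045 m and angle between each of block_a, block_b, block_c's own z axis and vertical below 0.12 rad and linear speed of each of block_a, block_b, block_c, tray below 0.02 m/s and x of block_b in the frame of tray between -0.04 and 0.04 m and y of block_b in the frame of tray between -0.115 and 0.115 m and z of block_b in the frame of tray between 0 and 0.045 m and x of block_c in the frame of tray between -0.04 and 0.04 m and y of block_c in the frame of tray between -0.115 and 0.115 m and z of block_c in the frame of tray between 0 and 0.045 m and value of joint bed above 0.285 m and value of joint knob below 0.45 rad and value of joint guide below 0.014 m); the robot touches nothing.
It fails at once if the crank races (faster than 5 rad/s, which is a turn in 1.3 s) (velocity of joint crank above 5 rad/s).
It fails at once if the mug is disturbed (moved more than 20 mm) (distance of mug from where it was at the start of the episode above 0.02 m).
It fails at once if the stapler is disturbed (moved more than 20 mm) (distance of stapler from where it was at the start of the episode above 0.02 m).
Of block_a, block_b, block_c only 2 to 3 are there at a start; the rules pass over those that are not, and their reading is None.
At some moment in a run one of tray may be knocked a few centimetres aside while the robot is not near it.
Once in a run the grip may slacken for a moment while it holds something.
It also fails if it takes over 210 s, if anything falls off the work surface, if the arm or the gripper's body presses on something with over 40 N, if the wrist force passes 120 N, or if a joint passes its speed limit or range.

## Working session

There is one attempt and no reset: what is moved stays moved. The work goes in short steps, each a Python script; the robot and the scene stay as the last script left them, time stands still between calls to the robot, and variables do not carry over. Pictures are saved under pics/ and viewed, at most 14 in all, crops included, and the job is handed in when it is done.

```bash
ls; mkdir -p pics; cat > h.py <<'E'
import numpy as np, cv2, json
from scipy.spatial.transform import Rotation as Rn
from scipy.optimize import least_squares
from cell import robot, vision, spotter
def quat(yaw):
    "tool down; tool y (closing line) at world angle yaw+90deg... tool x at yaw"
    return (Rn.from_euler('z',yaw)*Rn.from_euler('x',np.pi)).as_quat()
def project(cam,P):
    c=vision.calibration(cam); X=np.atleast_2d(P)@np.array(c['R']).T+np.array(c['t'])
    s=X[:,:2]/X[:,2:]; s=s*(1+c['k1']*(s**2).sum(1,keepdims=True)); K=np.array(c['intrinsics'])
    return s@K[:2,:2].T+K[:2,2]
def unproj(cam,px,z):
    "world point on plane z"
    c=vision.calibration(cam);K=np.array(c['intrinsics']);R=np.array(c['R']);t=np.array(c['t'])
    u=cv2.undistortPoints(np.array(px,float).reshape(-1,1,2),K,np.array([c['k1'],0,0,0.])).reshape(-1,2)
    d=np.c_[u,np.ones(len(u))]@R; o=-R.T@t
    return o+d*((z-o[2])/d[:,2])[:,None]
def snap(cam,name):
    im=vision.grab_frame(cam); cv2.imwrite('pics/'+name,im[:,:,::-1]); return im
E
python3 - <<'E'
from h import *
s=robot.sense(); print(s['t'],s['position'],s['tcp_rot'],quat(0),s['finger_gap'])
for c in ['scene','top']:
    snap(c,c+'0.png'); k=vision.calibration(c); print(c,k['k1'],-np.array(k['R']).T@k['t'], np.array(k['intrinsics']).round(0).tolist())
    for n in ['block_a','tray','press','mug','stapler','knob_grip']:
        for d in spotter.look_for(c,n)[:4]: print(c,n,round(d['score'],2),np.round(d['rect']))
    for n in ['block_a','tray','press','roller_mid','handle','bay_a','bay_b','bay_c','knob_grip']:
        for d in spotter.mark_of(c,n)[:3]: print(c,n,round(d['score'],2),np.round(d['point'],1))
print(robot.sense()['t'])
E
```

```text
cell.py
pics
0.0 [0.13631688 0.50659138 0.23070852] [ 1.31036667e-01  9.91377294e-01 -6.69328191e-04 -6.62038254e-05] [1.000000e+00 0.000000e+00 0.000000e+00 6.123234e-17] 0.08526113869427843
scene -0.09739205717063312 [ 0.99306929 -0.25384729  1.03926595] [[441.0, 0.0, 325.0], [0.0, 441.0, 200.0], [0.0, 0.0, 1.0]]
scene block_a 0.72 [396. 135.  33.  36.]
scene block_a 0.7 [370. 138.  31.  38.]
scene block_a 0.66 [350. 160.  26.  36.]
scene tray 0.81 [166. 185. 118.  98.]
scene press 0.72 [246. 156. 236. 174.]
scene press 0.31 [299. 161. 181. 130.]
scene mug 0.97 [455. 150.  38.  42.]
scene stapler 0.91 [175. 302.  50.  48.]
scene block_a 0.77 [412.2 153.2]
scene block_a 0.74 [362.5 178.7]
scene block_a 0.6 [385.6 158.1]
scene tray 0.61 [223.6 232.6]
scene press 0.65 [318.4 225.8]
scene press 0.61 [352.2 258.2]
scene roller_mid 0.69 [415.3 150.9]
scene roller_mid 0.64 [356.4 232.7]
scene handle 0.64 [323.8 171.5]
scene bay_a 0.76 [383.4 222.4]
scene bay_a 0.71 [410.5 208.9]
scene bay_a 0.57 [438.8 195.3]
scene bay_b 0.76 [383.4 222.4]
scene bay_b 0.71 [410.5 208.9]
scene bay_b 0.57 [
[... 474 characters left out ...]
219. 138.]
top mug 0.94 [124. 181.  51.  36.]
top mug 0.17 [295. 121.  19.  80.]
top stapler 0.61 [426. 176.  46.  29.]
top knob_grip 0.66 [327. 180.   9.  17.]
top block_a 0.94 [248.6 253.9]
top block_a 0.69 [215.5 270. ]
top block_a 0.65 [188.  254.2]
top tray 0.94 [400.3 259.6]
top tray 0.22 [242.5 171.1]
top press 0.66 [303.5 180.9]
top roller_mid 0.95 [305.7 162.9]
top handle 0.97 [302.1 237.5]
top bay_a 0.96 [211.  167.2]
top bay_a 0.82 [241.8 168.4]
top bay_a 0.71 [300.  184.7]
top bay_b 0.96 [211.  167.2]
top bay_b 0.82 [241.8 168.4]
top bay_b 0.71 [300.  184.7]
top bay_c 0.96 [211.  167.2]
top bay_c 0.82 [241.8 168.4]
top bay_c 0.71 [300.  184.7]
top knob_grip 0.48 [331.6 183.8]
1.6
```

View pics/top0.png

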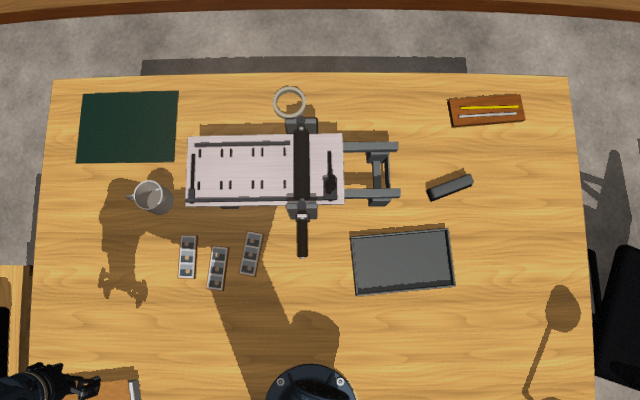

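View pics/scene0.png

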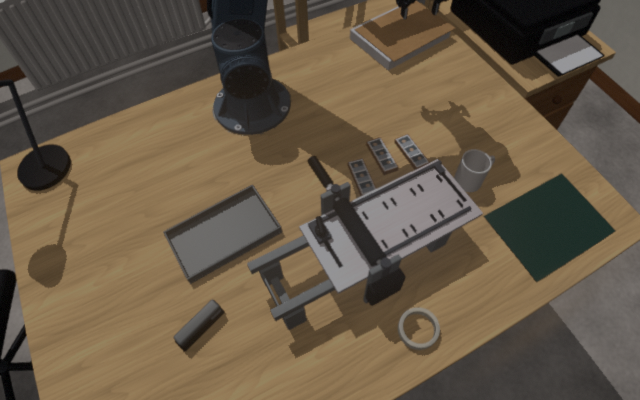

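The top view shows the press, with its roller at about (302,165), handle at (302,237) and knob at (330,180). Three blocks lie near (188,257), (217,268) and (251,254). The tray is at (402,261), the mug at (148,195) and the stapler at (450,187). The scene view agrees. Next I fit the press pose to the cleats and the marks.

```bash
cat > fit.py <<'E'
from h import *
from scipy.optimize import linear_sum_assignment
def cleats(cam,poly):
    im=cv2.imread(f'pics/{cam}0.png'); g=cv2.cvtColor(im,cv2.COLOR_BGR2GRAY)
    m=np.zeros_like(g); cv2.fillPoly(m,[np.int32(poly)],255)
    d=((g<120)&(m>0)).astype(np.uint8)
    n,lab,st,_=cv2.connectedComponentsWithStats(d); out=[]
    for i in range(1,n):
        if 6<=st[i,4]<=60:
            yy,xx=np.nonzero(lab==i); w=(190.-g[yy,xx]).clip(1); out.append([(xx*w).sum()/w.sum(),(yy*w).sum()/w.sum()])
    return np.array(out)
def Tp(p,L): 
    L=np.atleast_2d(L); c,s=np.cos(p[2]),np.sin(p[2]); return np.c_[p[0]+c*L[:,0]-s*L[:,1],p[1]+s*L[:,0]+c*L[:,1],L[:,2]]
def model(w=0.0285): return np.array([[sx*.042,.072+.08*b+sy*w,.135] for sx in(1,-1) for b in range(3) for sy in(1,-1)])
E
python3 - <<'E'
from fit import *
p=[0.45,0.02,0.0]
h=unproj('top',[[305.7,162.9],[241.8,168.4],[211,167.2],[302.1,237.5]],[0.164,.132,.132,.17][0]); print(h.round(3))
p=[h[0,0],h[0,1],0]
# coarse pose
obs={}
for cam in('top','scene'):
    q=project(cam,Tp(p,[[.062,.045,.134],[.062,.262,.134],[-.062,.262,.134],[-.062,.045,.134]])); obs[cam]=cleats(cam,q); print(cam,q.round(0).tolist(),obs[cam].round(1).tolist())
def resid(v,cams=('top','scene')):
    r=[]
    for cam in cams:
        if len(obs[cam])==0: continue
        P=project(cam,Tp(v,model(v[3]))); D=np.linalg.norm(P[:,None]-obs[cam][None],axis=2)
        i,j=linear_sum_assignment(np.minimum(D,8)); r+=list((np.clip(P[i]-obs[cam][j],-8,8)).ravel())
    return np.array(r)
for cams in(('top',),('scene',),('top','scene')):
    s=least_squares(lambda v:resid(v,cams) if 1 else 0,[*p,.0285],loss='soft_l1',diff_step=1e-4); print(cams,s.x.round(4),np.abs(s.fun).round(1))
v=s.x
for cam in('top','scene'):
    print(cam,'roller,handle',project(cam,Tp(v,[[0,0,.164],[-.18,0,.17]])).round(1).tolist())
# blocks, tray
vision.grab_frame('top')
for n,z in(('block_a',.016),('tray',.03)):
    for d in spotter.cut_out('top',n):
        m=d['pixels'].astype(np.uint8); c=max(cv2.findContours(m,0,1)[0],key=cv2.contourArea)
        W=unproj('top',c.reshape(-1,2)+0.,z)[:,:2]; print(n,round(d['score'],2),cv2.minAreaRect(np.float32(W)))
    for d in spotter.mark_of('top',n): print('mark',n,round(d['score'],2),unproj('top',d['point'],0)[0].round(4))
vision.grab_frame('scene')
for n in('block_a','tray'):
  for d in spotter.mark_of('scene',n): print('markS',n,round(d['score'],2),unproj('scene',d['point'],0)[0].round(4))
for d in spotter.cut_out('scene','block_a'):
        m=d['pixels'].astype(np.uint8); c=max(cv2.findContours(m,0,1)[0],key=cv2.contourArea)
        W=unproj('scene',c.reshape(-1,2)+0.,.012)[:,:2]; print('S',n,round(d['score'],2),cv2.minAreaRect(np.float32(W)))
E
```

```text
[[0.629 0.006 0.164]
 [0.616 0.163 0.164]
 [0.62  0.24  0.164]
 [0.446 0.015 0.164]]
top [[288.0, 142.0], [204.0, 143.0], [202.0, 191.0], [288.0, 190.0]] [[284.2, 151.6], [221.5, 152.5], [230.4, 152.4], [252.6, 151.6], [261.7, 151.7], [220.9, 184.7], [229.7, 184.5], [252.5, 184.1], [261.6, 184.2], [284.4, 183.5]]
scene [[386.0, 253.0], [463.0, 213.0], [433.0, 175.0], [358.0, 211.0]] [[420.1, 187.4], [412.5, 191.3], [393.1, 201.0], [385.0, 204.7], [364.9, 215.2], [432.9, 217.6]]
('top',) [0.6259 0.0173 0.0122 0.0286] [0.  0.  0.  0.3 0.1 0.1 0.2 0.2 0.  0.  0.  0.2 0.1 0.1 0.1 0.1 0.1 0.1
 0.1 0. ]
('scene',) [0.6275 0.0162 0.0107 0.0284] [0.  0.1 0.  0.3 0.2 0.  0.1 0.1 0.  0.  0.2 0.1]
('top', 'scene') [0.6266 0.017  0.0127 0.0285] [0.2 0.3 0.1 0.6 0.1 0.3 0.3 0.  0.1 0.3 0.1 0.4 0.  0.1 0.2 0.1 0.  0.1
 0.  0.2 0.  0.7 0.  0.2 0.2 0.5 0.1 0.6 0.1 0.5 0.1 0.6]
top roller,handle [[301.2, 163.8], [302.0, 236.9]]
scene roller,handle [[358.8, 231.0], [320.0, 171.7]]
block_a 0.86 ((0.4167766571044922, 0.1583056002855301), (0.04769719019532204, 0.12037680298089981), 80.28449249267578)
blo
[... 734 characters left out ...]
68 0.2643 0.    ]
markS block_a 0.6 [0.3998 0.3377 0.    ]
markS tray 0.73 [ 0.3876 -0.2447  0.    ]
S tray 0.87 ((0.40772753953933716, 0.33068788051605225), (0.05740578845143318, 0.12375978380441666), 87.9227523803711)
S tray 0.72 ((0.34160536527633667, 0.0637749508023262), (0.11264871805906296, 0.03490645810961723), 0.19899484515190125)
S tray 0.66 ((0.41609200835227966, 0.15866714715957642), (0.053681883960962296, 0.12009134888648987), 79.0371322631836)
S tray 0.64 ((0.38165318965911865, 0.24790535867214203), (0.04990654066205025, 0.12918595969676971), 83.60977172851562)
S tray 0.44 ((0.5765539407730103, 0.23837456107139587), (0.21478624641895294, 0.30252712965011597), 0.4993349015712738)
```

```bash
cat >> h.py <<'E'
PR=np.array([0.6266,0.0170,0.0125])
def W(x,y,z):
    "press -> world"
    c,s=np.cos(PR[2]),np.sin(PR[2]); return np.array([PR[0]+c*x-s*y,PR[1]+s*x+c*y,z])
def st(tag=''):
    s=robot.sense(); print(tag,'t%.1f'%s['t'],'p',np.round(s['position'],4),'F',np.round(s['ft_force'],1),'gap %.4f'%s['finger_gap'],'g %.0f'%s['grasp_force'],flush=True); return s
Y0=np.pi
def pick(x,y,th,zb,up,vel=.2):
    q=quat(Y0+th); robot.gripper_to(.07)
    robot.goto([x,y,zb+.09],q); robot.servo_line([x,y,zb+.002],vel=vel,contact_N=10)
    robot.gripper_to(.03,50); st('grip'); robot.servo_line([x,y,up],vel=vel)
def place(x,y,th,zb,up,vel=.2,op=.062):
    q=quat(Y0+th); robot.goto([x,y,up],q)
    robot.servo_line([x,y,zb+.02],vel=vel); st('held')
    c=robot.servo_line([x,y,zb-.001],vel=.04,contact_N=5); st('down %s'%c)
    robot.gripper_to(op); robot.servo_line([x,y,up],vel=vel)
E
python3 - <<'E'
from h import *
for n,p,y in [('A',[.4168,.1583,.002],-.169),('C',[.408,.3325,.002],-.026),('bayc',W(-.009,.232,.134),.0125),('h',W(-.19,0,.151),.0125),('hlow',W(-.19,0,.021),.0125),('knob',W(-.08,-.07,.151),.0125),('knobT',W(-.06,-.07,.151),-1.3),('knobE',W(-.06,-.376,.151),-1.3),('knobE',W(-.08,-.376,.151),.0125),('bayE',W(0,-.24,.134),.0125),('tray',[.39,-.33,.02],.087)]:
    for Y in (0,np.pi):
        r=robot.solve_ik(p,quat(Y+y)); print(n,round(Y),None if r is None else np.round(r,2))
E
```

```text
A 0 [ 0.36  0.31 -0.58  0.68  0.   -2.61]
A 3 [ 0.36  0.31 -0.58  0.68  0.    0.53]
C 0 [ 0.68  0.42 -0.39  0.76  0.   -2.43]
C 3 [ 0.68  0.42 -0.39  0.76  0.    0.71]
bayc 0 [ 0.38  0.52  0.16  1.22  0.   -2.77]
bayc 3 [0.38 0.52 0.16 1.22 0.   0.37]
h 0 [ 0.03  0.13 -0.36  1.08  0.   -3.12]
h 3 [ 0.03  0.13 -0.36  1.08  0.    0.02]
hlow 0 [ 0.03  0.27 -0.57  0.73  0.   -3.12]
hlow 3 [ 0.03  0.27 -0.57  0.73  0.    0.02]
knob 0 [-0.1   0.32 -0.11  1.14  0.    3.03]
knob 3 [-0.1   0.32 -0.11  1.14  0.   -0.11]
knobT 0 [-0.09  0.35 -0.06  1.16  0.   -1.94]
knobT 3 [-0.09  0.35 -0.06  1.16  0.    1.21]
knobE 0 [-0.56  0.53  0.23  1.27  0.   -2.4 ]
knobE 3 [-0.56  0.53  0.23  1.27  0.    0.74]
knobE 0 [-0.58  0.5   0.18  1.25  0.    2.55]
knobE 3 [-0.58  0.5   0.18  1.25  0.   -0.59]
bayE 0 [-0.34  0.52  0.18  1.22  0.    2.79]
bayE 3 [-0.34  0.52  0.18  1.22  0.   -0.35]
tray 0 [-0.7   0.38 -0.4   0.79  0.    2.35]
tray 3 [-0.7   0.38 -0.4   0.79  0.   -0.79]
```

```bash
python3 - <<'E'
from h import *
pick(.408,.3325,-.026,0,.24); st()
x,y,_=W(-.009,.232,0); place(x,y,PR[2],.132,.24)
snap('top','top1.png'); snap('scene','scene1.png')
a=cv2.imread('pics/top1.png')[100:300,160:360]; b=cv2.imread('pics/scene1.png')[120:320,290:490]
cv2.imwrite('pics/c1.png',np.hstack([cv2.resize(i,(400,400),interpolation=cv2.INTER_CUBIC) for i in(a,b)]))
E
```

```text
grip t4.6 p [0.4089 0.3335 0.0038] F [-1.8  1.   7. ] gap 0.0448 g 51
 t6.0 p [0.4076 0.3321 0.2391] F [-0.6 -0.1 -1.7] gap 0.0446 g 51
held t7.4 p [0.6143 0.2498 0.1534] F [0.1 0.6 1. ] gap 0.0448 g 51
down True t7.9 p [0.615  0.249  0.1353] F [-0.1  0.8  3.1] gap 0.0448 g 53
```

View pics/c1.png

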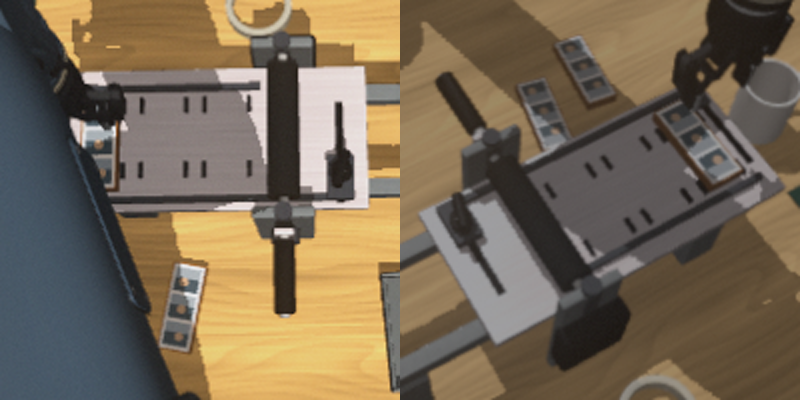

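The crops show block C seated between the bay_c cleats, around (100,150) in the left crop and (700,145) in the right. Placing the other two now.

```bash
python3 - <<'E'
from h import *
for (bx,by,bt),py in (((.378,.2483,-.096),.152),((.4165,.1583,-.169),.072)):
    pick(bx,by,bt,0,.24); x,y,_=W(-.009,py,0); place(x,y,PR[2],.132,.24)
robot.goto([.40,-.05,.30],quat(np.pi)); st()
im=snap('top','top2.png'); im2=snap('scene','scene2.png')
a=im[100:300,160:360]; b=im2[120:320,290:490]
cv2.imwrite('pics/c2.png',np.hstack([cv2.resize(i,(400,400),interpolation=cv2.INTER_CUBIC) for i in(a,b)])[:,:,::-1])
for d in spotter.mark_of('scene','knob_grip'): print('S knob',d['score'],np.round(d['point'],1),unproj('scene',d['point'],.17).round(4))
for d in spotter.mark_of('scene','block_a'): print('S blk',d['score'],unproj('scene',d['point'],.132).round(4))
print(W(0,.072,0),W(0,.152,0),W(0,.232,0))
E
```

```text
grip t11.3 p [0.3792 0.249  0.0035] F [-1.4 -1.1  6.3] gap 0.0444 g 51
held t14.2 p [0.6155 0.1697 0.1534] F [ 0.7  0.9 -0.7] gap 0.0449 g 51
down True t14.6 p [0.6159 0.1689 0.1351] F [-0.3  0.3  1.1] gap 0.0447 g 53
grip t17.8 p [0.4178 0.1588 0.0035] F [ 0.3 -1.   5.9] gap 0.0445 g 51
held t20.6 p [0.6165 0.0896 0.1535] F [ 1.3 -0.6 -0. ] gap 0.0446 g 51
down True t21.1 p [0.6169 0.0889 0.135 ] F [1.2 0.8 0.8] gap 0.0444 g 52
 t23.1 p [ 0.4009 -0.0498  0.2996] F [ 0.7  0.6 -0.4] gap 0.0620 g 0
S knob 0.64 [319.5 225.4] [[ 0.5749 -0.0546  0.17  ]]
S blk 0.77 [[0.6209 0.2482 0.132 ]]
S blk 0.7 [[0.6214 0.0864 0.132 ]]
S blk 0.65 [[0.6249 0.1728 0.132 ]]
[0.62570002 0.08899438 0.        ] [0.62470005 0.16898813 0.        ] [0.62370008 0.24898188 0.        ]
```

View pics/c2.png

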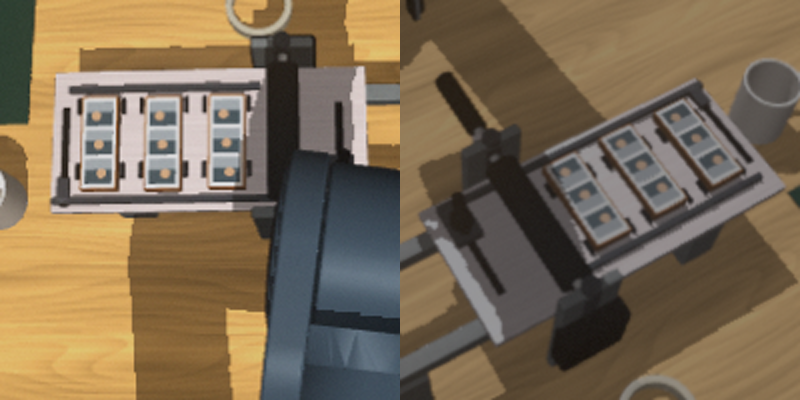

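All three blocks are in their bays, in both crops. Now the knob's x position.

```bash
python3 - <<'E'
from h import *
print(unproj('top',[[331.6,183.8],[331.5,188.5]],.17).round(4))
o=[]
for cam,(r,c) in(('top',(150,300)),('scene',(195,295))):
    im=cv2.imread(f'pics/{cam}0.png')[r:r+60,c:c+60]; im=cv2.resize(im,(480,480),interpolation=cv2.INTER_CUBIC)[:, :400]
    im=np.ascontiguousarray(cv2.convertScaleAbs(im,alpha=1.5,beta=20))
    P=[W(-.052+a,-.07+b,z) for z in(.18,) for a,b in((-.023,-.0065),(.023,-.0065),(.023,.0065),(-.023,.0065))]
    q=(project(cam,P)-[c,r]+.5)*8
    cv2.polylines(im,[np.int32(q)],True,(0,0,255),1); o.append(im)
cv2.imwrite('pics/k.png',np.hstack(o))
E
```

```text
[[ 0.5749 -0.0566  0.17  ]
 [ 0.5633 -0.0563  0.17  ]]
```

View pics/k.png

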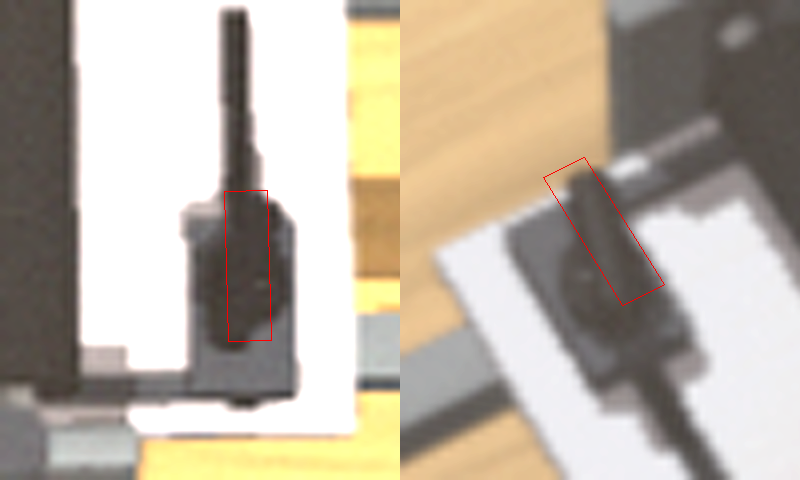

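The box drawn at press x = -52 mm fits the knob in both crops: (248,265) top and (605,235) scene. The bar looks turned about 0.15 rad already. Now I grip it, push the guide and lock.

```bash
python3 - <<'E'
from h import *
k0=.12; q=quat(Y0+PR[2]-k0)
p=W(-.052,-.07,.152); u=p+[0,0,.1]
robot.gripper_to(.045); robot.goto(u,q); c=robot.servo_line(p,vel=.15,contact_N=8); st('at %s'%c)
robot.gripper_to(.0,60); a=st('grip')
e=W(-.052+.032,-.07,.152); c=robot.servo_line(e,vel=.03,contact_N=14); b=st('push %s'%c)
print('travel',np.linalg.norm((b['position']-a['position'])[:2]))
robot.hold(.3); b=st()
for k in np.linspace(k0,1.38,5)[1:]:
    robot.goto(b['position'],quat(Y0+PR[2]-k)); s=st('k%.2f'%k); print(np.round(s['wrist_torque'],2))
robot.hold(.3); st(); robot.gripper_to(.045); b=st()
robot.servo_line(b['position']+[0,0,.1],vel=.2)
robot.goto([.36,.10,.33],quat(np.pi)); 
im=snap('top','top3.png'); im2=snap('scene','scene3.png')
a=im[120:240,180:360]; b=im2[120:240,290:470]
cv2.imwrite('pics/c3.png',np.vstack([cv2.resize(i,(450,300),interpolation=cv2.INTER_CUBIC) for i in(a,b)])[:,:,::-1])
E
```

```text
at False t25.2 p [ 0.5758 -0.0537  0.1534] F [ 0.4 -0.3  0.6] gap 0.0449 g 0
grip t25.5 p [ 0.5763 -0.0528  0.1539] F [-1.8  5.2  7.9] gap 0.0226 g 58
push True t26.2 p [ 0.5926 -0.0525  0.1538] F [-3.3  0.4  8.9] gap 0.0221 g 59
travel 0.016244232294116624
 t26.5 p [ 0.5925 -0.0525  0.1539] F [-3.   0.3  8.3] gap 0.0225 g 58
k0.43 t26.9 p [ 0.5924 -0.0526  0.1541] F [-0.  -0.8 -1.6] gap 0.0222 g 60
[-0.13  0.18 -0.06]
k0.75 t27.3 p [ 0.5924 -0.0527  0.1541] F [-2.4 -2.7  0.3] gap 0.0224 g 60
[-0.46  0.43 -0.08]
k1.06 t27.7 p [ 0.5922 -0.0528  0.154 ] F [-4.3 -3.3  2.3] gap 0.0225 g 61
[-0.73  0.79 -0.04]
k1.38 t28.1 p [ 0.5921 -0.0529  0.154 ] F [-4.8 -3.8  1.8] gap 0.0224 g 61
[-0.86  0.92  0.57]
 t28.4 p [ 0.5921 -0.0529  0.154 ] F [-4.7 -4.5  0.5] gap 0.0227 g 61
 t28.8 p [ 0.5929 -0.0523  0.154 ] F [ 0.2 -0.8  0.2] gap 0.0451 g 0
```

View pics/c3.png

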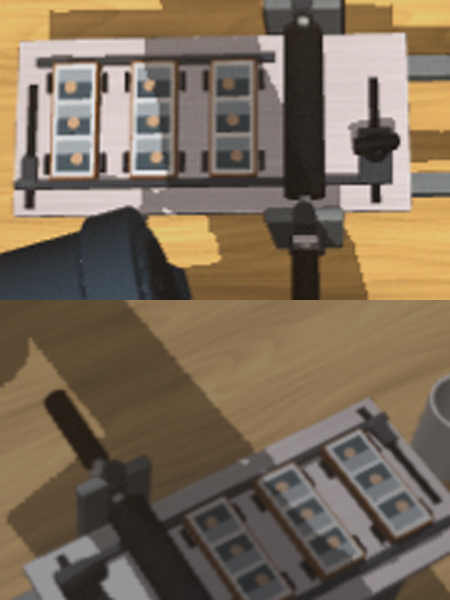

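The knob is turned, at about (375,140) in the top crop. The guide travelled only 16 mm, so I check the guide and block ends with projected lines.

```bash
python3 - <<'E'
from h import *
im=cv2.imread('pics/top3.png'); r,c,s=130,182,7
o=[]
for r in (138,):
    z=cv2.resize(im[r:r+66,c:c+112],None,fx=s,fy=s,interpolation=cv2.INTER_CUBIC)
    z=np.ascontiguousarray(cv2.convertScaleAbs(z,alpha=1.6,beta=30))
    for x,zz,col in((-.06,.140,(0,0,255)),(.06,.140,(0,0,255)),(-.06,.148,(255,0,0)),(.06,.148,(255,0,0)),(-.082,.14,(0,200,0)),(-.092,.132,(0,200,0))):
        q=(project('top',[W(x,.265,zz),W(x,.03,zz)])-[c,r]+.5)*s; cv2.line(z,tuple(map(int,q[0])),tuple(map(int,q[1])),col,1)
    o.append(z)
cv2.imwrite('pics/g.png',np.vstack(o)); print(z.shape)
E
```

```text
(462, 784, 3)
```

View pics/g.png

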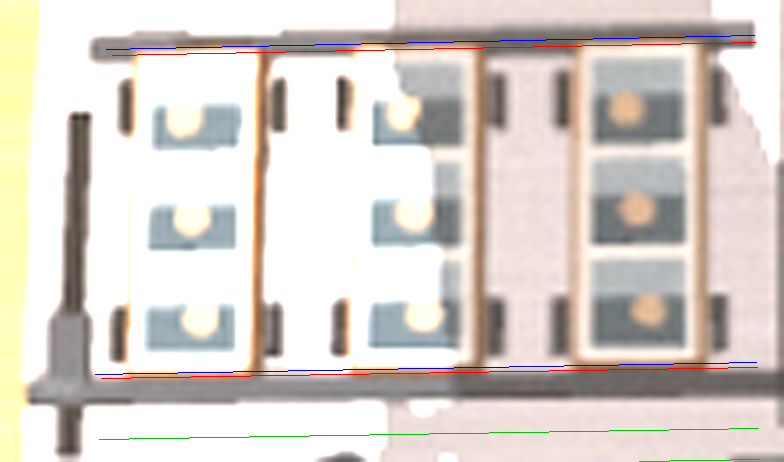

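The guide's edge lies within about 1 mm of the 0.022 line (row 375 against 378), and its start was about 5 mm, so it is against the blocks. Next, the knob angle, zoomed.

```bash
python3 - <<'E'
from h import *
o=[]
for cam,(r,c) in(('top',(150,300)),('scene',(195,295))):
    im=cv2.imread(f'pics/{cam}3.png')[r:r+60,c:c+60]; im=cv2.resize(im,(480,480),interpolation=cv2.INTER_CUBIC)[:, :400]
    im=np.ascontiguousarray(cv2.convertScaleAbs(im,alpha=1.8,beta=30))
    for k,col in((1.4,(0,0,255)),(1.1,(0,200,0))):
        d=np.array([np.cos(k),-np.sin(k)]);n=np.array([d[1],-d[0]]); 
        P=[W(*(np.array([-.035,-.07])+a*d+b*n),.18) for a,b in((-.023,-.0065),(.023,-.0065),(.023,.0065),(-.023,.0065))]
        cv2.polylines(im,[np.int32((project(cam,P)-[c,r]+.5)*8)],True,col,1)
    o.append(im)
cv2.imwrite('pics/k3.png',np.hstack(o))
E
```

View pics/k3.png

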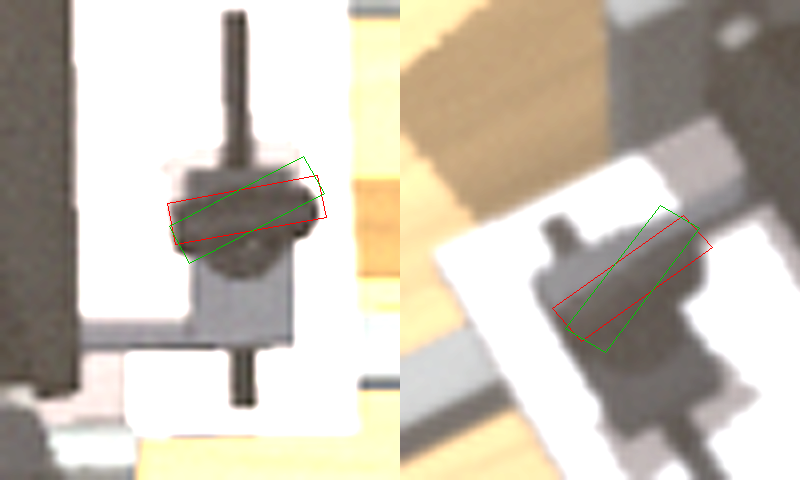

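The red outline (1.4 rad) matches the knob, so it is locked. Cranking now.

```bash
cat > crank.py <<'E'
from h import *
import sys
q=quat(Y0+PR[2])
def hp(a): return W(-.192,-.065*np.sin(a),.105+.065*np.cos(a)-.019)
def turn(a0,a1,vel=.085,step=.35):
    n=int(np.ceil((a1-a0)/step)); fm=0; g0=robot.sense()['finger_gap']
    for i,a in enumerate(np.linspace(a0,a1,n+1)[1:]):
        robot.servo_line(hp(a),vel=vel); s=robot.sense(); f=np.linalg.norm(s['ft_force']); fm=max(fm,f)
        if i%4==3: print('a%.2f t%.1f err %s F%s gap%.4f g%.0f'%(a,s['t'],((s['position']-hp(a))*1e3).round(1),np.round(s['ft_force'],0),s['finger_gap'],s['grasp_force']),flush=True)
        if f>60 or abs(s['finger_gap']-g0)>.003 or s['grasp_force']<20: 
            print('STOP at',a); st(); return a
    print('done',a1,'fmax',fm); return a1
E
python3 - <<'E'
from crank import *
robot.gripper_to(.06); robot.goto(hp(0)+[0,0,.09],q); c=robot.servo_line(hp(0),vel=.15,contact_N=8); st('at %s'%c)
robot.gripper_to(0,70); st('grip'); turn(0,np.pi)
E
```

```text
at False t32.3 p [0.4351 0.0151 0.1521] F [0.3 0.7 0.7] gap 0.0596 g 0
grip t32.7 p [0.4351 0.0148 0.1519] F [-1.1  2.1  6.7] gap 0.0240 g 68
a1.40 t34.4 err [ 0.4  0.9 -0.7] F[ 5.  6. -8.] gap0.0241 g69
a2.79 t36.0 err [0.6 1.7 0.6] F[-1. 10. 12.] gap0.0238 g71
done 3.141592653589793 fmax 16.05770458889829
```

```bash
python3 - <<'E'
from h import *
im=snap('top','top4.png'); im2=snap('scene','scene4.png')
a=im[100:300,160:420]; b=im2[120:320,230:490]
cv2.imwrite('pics/c4.png',np.hstack([cv2.resize(i,(400,308),interpolation=cv2.INTER_CUBIC) for i in(a,b)])[:,:,::-1])
E
```

```text
(no output)
```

View pics/c4.png

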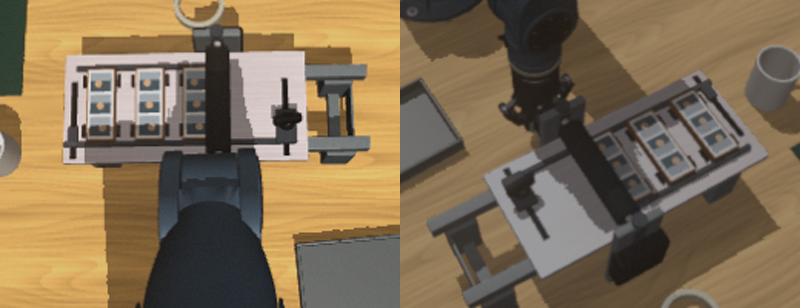

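The bed has moved right by about 40 mm and the first block (200,100 in the left crop) is at the roller. Continuing to the end.

```bash
python3 - <<'E'
from crank import *
turn(np.pi,24.05)
E
```

```text
a4.54 t38.2 err [0.5 1.  0.2] F[3. 8. 2.] gap0.0239 g73
a5.93 t39.9 err [0.5 0.3 1.1] F[-1.  5. 16.] gap0.0239 g75
a7.32 t41.6 err [ 0.3  0.1 -0.9] F[ 8.  1. -7.] gap0.0240 g73
a8.72 t43.2 err [0.5 2.2 0. ] F[ 4. 12.  7.] gap0.0240 g74
a10.11 t44.9 err [ 0.5 -0.5 -0.3] F[ 6. -3.  0.] gap0.0242 g73
a11.50 t46.6 err [0.5 1.4 0.5] F[2. 9. 9.] gap0.0238 g74
a12.90 t48.2 err [ 0.4 -0.6  0.2] F[ 3. -3.  8.] gap0.0243 g74
a14.29 t49.9 err [ 0.3  1.6 -1.2] F[ 9.  9. -9.] gap0.0238 g73
a15.69 t51.6 err [0.7 0.5 0.8] F[ 1.  3. 18.] gap0.0235 g76
a17.08 t53.2 err [ 0.5  0.9 -0.1] F[4. 6. 3.] gap0.0238 g74
a18.47 t54.9 err [0.4 0.7 0.9] F[-1.  6. 18.] gap0.0239 g76
a19.87 t56.6 err [ 0.3 -0.1 -1.1] F[ 9.  1. -7.] gap0.0236 g73
a21.26 t58.2 err [ 0.5  2.3 -0.1] F[ 4. 14.  8.] gap0.0237 g75
a22.66 t59.9 err [ 0.5 -0.1 -0. ] F[ 4. -0.  7.] gap0.0241 g74
a24.05 t61.6 err [0.5 1.4 0.3] F[2. 9. 8.] gap0.0237 g74
done 24.05 fmax 19.686759771541986
```

```bash
python3 - <<'E'
from h import *
robot.hold(.3); robot.gripper_to(.06); p=robot.sense()['position']; robot.servo_line(p+[0,0,.12],vel=.2)
robot.goto([.34,.2,.33],quat(np.pi))
im=snap('top','top5.png'); im2=snap('scene','scene5.png'); print(robot.sense()['t'])
T=.306
for cam,i,(r,c,hh,ww) in(('top',im,(120,280,180,240)),('scene',im2,(150,140,225,300))):
    z=cv2.resize(i[r:r+hh,c:c+ww],(400,300),interpolation=cv2.INTER_CUBIC)[:,:,::-1]; s=400/ww; z=np.ascontiguousarray(cv2.convertScaleAbs(z,alpha=1.3,beta=20))
    for b in range(3):
        P=[W(a,.072+.08*b-T+d,.148) for a,d in((-.06,-.023),(.06,-.023),(.06,.023),(-.06,.023))]
        cv2.polylines(z,[np.int32((project(cam,P)-[c,r]+.5)*s)],True,(0,0,255),1)
    k=1.4;d=np.array([np.cos(k),-np.sin(k)]);n=np.array([d[1],-d[0]])
    P=[W(*(np.array([-.034,-.07-T])+a*d+b*n),.18) for a,b in((-.023,-.0065),(.023,-.0065),(.023,.0065),(-.023,.0065))]
    cv2.polylines(z,[np.int32((project(cam,P)-[c,r]+.5)*s)],True,(0,255,0),1)
    cv2.imwrite(f'pics/_{cam}.png',z)
cv2.imwrite('pics/c5.png',np.hstack([cv2.imread(f'pics/_{c}.png') for c in('top','scene')]))
for d in spotter.mark_of('scene','knob_grip'): print('knob',round(d['score'],2),unproj('scene',d['point'],.17).round(4))
print('exp',W(-.034,-.376,.17))
E
```

```text
63.9167
knob 0.63 [[ 0.5925 -0.3603  0.17  ]]
exp [ 0.59730253 -0.35939561  0.17      ]
```

View pics/c5.png

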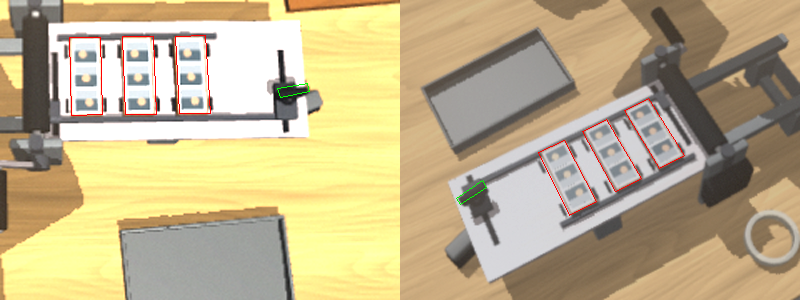

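The blocks coincide with their outlines for travel 0.306. The knob, at (287,92) top and (480,195) scene, seems a little off its outline, so I zoom in.

```bash
python3 - <<'E'
from h import *
o=[];T=.306
for cam,(r,c) in(('top',(145,425)),('scene',(265,170))):
    im=cv2.imread(f'pics/{cam}5.png')[r:r+60,c:c+50]; im=cv2.resize(im,(400,480),interpolation=cv2.INTER_CUBIC)
    im=np.ascontiguousarray(cv2.convertScaleAbs(im,alpha=1.8,beta=30))
    for k,col in((1.4,(0,0,255)),):
        d=np.array([np.cos(k),-np.sin(k)]);n=np.array([d[1],-d[0]]); 
        P=[W(*(np.array([-.035,-.07-T])+a*d+b*n),.18) for a,b in((-.023,-.0065),(.023,-.0065),(.023,.0065),(-.023,.0065))]
        cv2.polylines(im,[np.int32((project(cam,P)-[c,r]+.5)*8)],True,col,1)
    o.append(im)
cv2.imwrite('pics/k5.png',np.hstack(o))
E
```

```text
(no output)
```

View pics/k5.png

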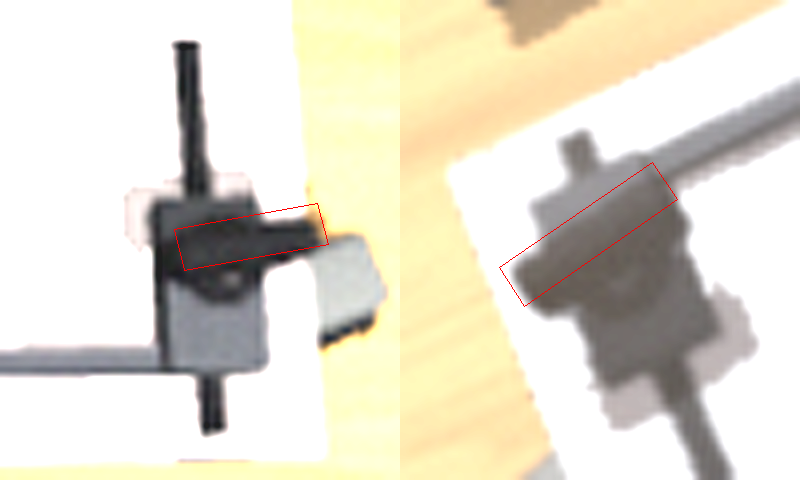

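```bash
python3 - <<'E'
from h import *
T=.306; p=W(-.037,-.07-T,.156); k0=1.38
robot.gripper_to(.045); robot.goto(p+[0,0,.1],quat(Y0+PR[2]-k0)); c=robot.servo_line(p,vel=.15,contact_N=8); st('at %s'%c)
robot.gripper_to(0,60); b=st('grip')
for k in np.linspace(k0,.08,5)[1:]:
    robot.goto(p,quat(Y0+PR[2]-k)); s=st('k%.2f'%k); print(np.round(s['wrist_torque'],2))
robot.servo_line(W(-.037-.018,-.07-T,.156),vel=.03); st('pulled')
robot.hold(.2); robot.gripper_to(.045); s=st('rel'); robot.servo_line(s['position']+[0,0,.12],vel=.2)
robot.goto([.34,.2,.33],quat(np.pi))
im=snap('top','top6.png')
for n,z in(('tray',.03),):
    for d in spotter.cut_out('top',n):
        m=d['pixels'].astype(np.uint8); c=max(cv2.findContours(m,0,1)[0],key=cv2.contourArea)
        w=unproj('top',c.reshape(-1,2)+0.,z)[:,:2]; print(n,round(d['score'],2),cv2.minAreaRect(np.float32(w)))
for d in spotter.mark_of('top','tray'): print('mark',round(d['score'],2),unproj('top',d['point'],0)[0].round(4))
r,c=120,280; z=cv2.resize(im[r:r+180,c:c+240],(800,600),interpolation=cv2.INTER_CUBIC)[:,:,::-1]
cv2.imwrite('pics/c6.png',cv2.convertScaleAbs(z,alpha=1.4,beta=20))
E
```

```text
at False t67.3 p [ 0.5948 -0.3594  0.1571] F [ 0.8  0.2 -0.2] gap 0.0451 g 0
grip t67.7 p [ 0.5948 -0.3597  0.1572] F [0.8 1.  6.1] gap 0.0117 g 61
k1.05 t68.1 p [ 0.5952 -0.3595  0.1572] F [1.5 1.6 6. ] gap 0.0117 g 61
[ 0.28 -0.28  0.07]
k0.73 t68.5 p [ 0.5954 -0.3593  0.1572] F [2.3 2.2 4.7] gap 0.0120 g 61
[ 0.52 -0.48  0.02]
k0.41 t68.9 p [ 0.5955 -0.359   0.1573] F [2.3 4.  4.6] gap 0.0117 g 61
[ 0.71 -0.56  0.06]
k0.08 t69.3 p [ 0.5955 -0.3586  0.1572] F [2.8 4.9 5.4] gap 0.0116 g 61
[ 0.97 -0.59  0.03]
pulled t70.1 p [ 0.577  -0.3588  0.1572] F [1.7 4.6 7.6] gap 0.0114 g 61
rel t70.7 p [ 0.5762 -0.3598  0.1558] F [ 0.7  0.  -0.3] gap 0.0454 g 0
tray 0.59 ((0.3360649645328522, -0.2539573311805725), (0.16272281110286713, 0.2751515805721283), 3.9039883613586426)
mark 0.91 [ 0.3384 -0.2586  0.    ]
mark 0.7 [ 0.6611 -0.067   0.    ]
```

View pics/c6.png

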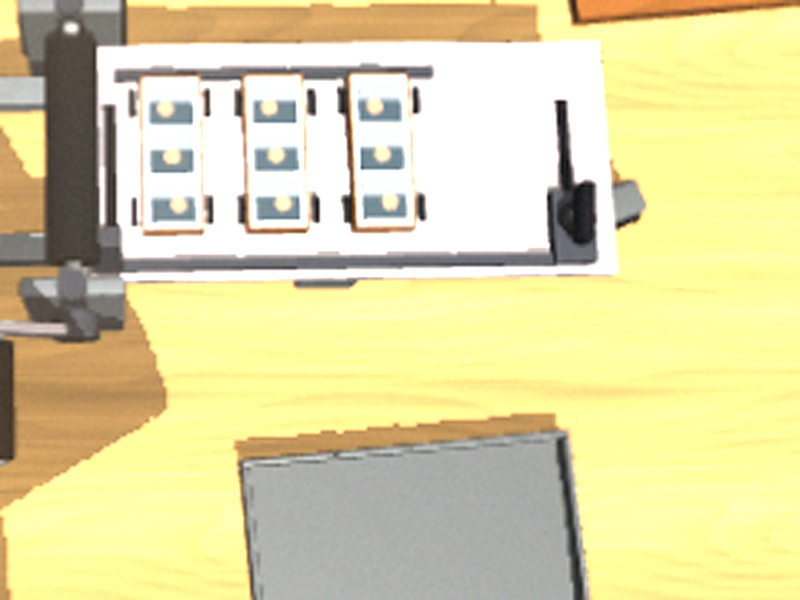

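The guide is back (bar at row 262), the knob is loose (583,212) and the blocks are free. The tray has been knocked to about (0.337,-0.255). Moving the blocks there.

```bash
python3 - <<'E'
from h import *
T=.306; tx,ty,ta=.337,-.255,.068; px=project('top',[tx,ty,0]); print(unproj('top',[[352.9,257.4]],.03).round(3))
for b,dy in((0,-.072),(1,0),(2,.072)):
    p=W(0,.072+.08*b-T,.134); q=quat(Y0+PR[2])
    robot.gripper_to(.06); robot.goto(p+[0,0,.1],q); robot.servo_line(p,vel=.2,contact_N=10)
    robot.gripper_to(.03,50); st('grip'); robot.servo_line(p+[0,0,.1],vel=.2)
    if b==2: robot.servo_line([.48,p[1]-.05,.234],vel=.25)
    place(tx-np.sin(ta)*dy,ty+np.cos(ta)*dy,ta,.006,.15,op=.057)
robot.goto([.34,.2,.33],quat(np.pi)); st()
im=snap('top','top7.png'); im2=snap('scene','scene7.png')
a=im[120:320,290:490]; b=im2[130:330,120:320]
cv2.imwrite('pics/c7.png',np.hstack([cv2.resize(i,(400,400),interpolation=cv2.INTER_CUBIC) for i in(a,b)])[:,:,::-1])
E
```

```text
[[ 0.404 -0.117  0.03 ]]
grip t76.9 p [ 0.6306 -0.2171  0.1363] F [-0.5  1.8  6.2] gap 0.0446 g 52
held t79.5 p [ 0.3428 -0.3272  0.0265] F [ 0.5 -0.3 -0.6] gap 0.0446 g 51
down True t80.0 p [ 0.3422 -0.3272  0.0098] F [ 0.5 -0.5  1.4] gap 0.0446 g 53
grip t83.6 p [ 0.6294 -0.1375  0.1362] F [-2.2 -0.7  6.8] gap 0.0445 g 52
held t86.2 p [ 0.3379 -0.2553  0.0265] F [ 0.2 -0.4 -1.2] gap 0.0441 g 51
down True t86.7 p [ 0.3372 -0.2552  0.0096] F [-0.1 -0.  -0.5] gap 0.0449 g 53
grip t90.3 p [ 0.6284 -0.0573  0.1362] F [-0.7 -1.2  6.4] gap 0.0445 g 52
held t93.3 p [ 0.3334 -0.1833  0.0266] F [-0.7 -0.2 -0.2] gap 0.0444 g 51
down True t93.7 p [ 0.3324 -0.1833  0.0096] F [-0.2 -0.4 -0.3] gap 0.0446 g 53
 t96.4 p [0.3401 0.1994 0.3294] F [ 0.2  0.1 -0.6] gap 0.0568 g 0
```

View pics/c7.png

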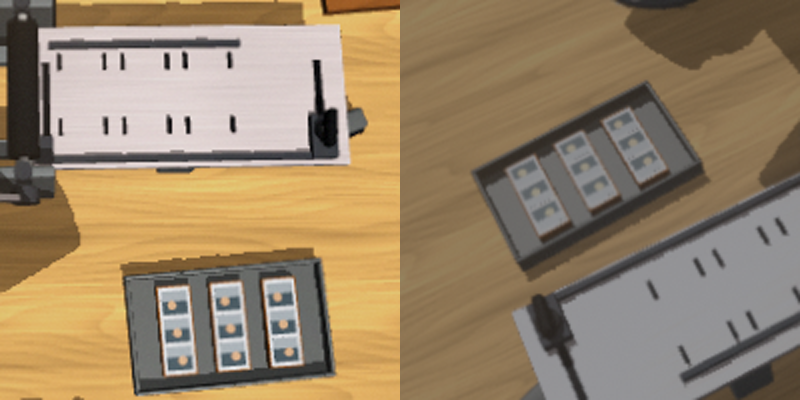

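All three blocks lie flat in the tray, picture up (228,325 in the left crop). The bed is through and the guide is back, so I hand in.

```bash
python3 -c "
from h import *
print(robot.finish_job())"
```

```text
the job is handed in; nothing more can be done
None
```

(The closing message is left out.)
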